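# Hold the test load on a brass sample in the lever hardness tester

### The job

Put the brass sample under test in the green bench hardness tester: take it out of the drilled wooden block, stand it right down in the bore of the tester's sample slide and let go of it, then push the slide fully home so that the sample is under the indenter. Now press the sprung hand lever down until the needle of the dial stands in the green sector, never letting it reach the red, and keep it in the green for three seconds; finish there, with your program ending while the robot still holds the lever down. Leave the steel and copper samples where they stand in the block.

Things in the scene. Friction and masses are not known exactly. Their poses are not given: they have to be found in the camera images.
- brass_pin_mid (a point): the brass (yellow) round bar sample: solid, 16 mm diameter, 75 mm long, about 0.11 kg, flat top, slightly chamfered foot; standing upright. The point is its centre, half-way up (37.5 mm above the foot), z up along the bar. In the block its foot is 10 mm above the bench and its upper 49 mm stand out. Which of the three holes it is in varies
- steel_pin_mid (a point): the steel (grey) sample, same size, in the same block; its centre. Leave it
- copper_pin_mid (a point): the copper (reddish) sample, same size, in the same block; its centre. Leave it
- rack: hardwood block 62 x 170 x 36 mm, fixed to the bench, with three holes of 18 mm in a row along its y axis, 55 mm apart (middle one in the centre), 26 mm deep, one sample in each. Origin: centre of its underside; take a sample with the fingers closing along the block's x axis, across the row
- tester: the green bench hardness tester, fixed to the bench. Origin: on the bench straight under the indenter; the column stands to its +x, the hand lever points to its -x, the sample slide runs out to its -y (right). Head 66 mm wide, underside 153 mm and top 215 mm above the bench; the white dial (72 mm) rides on the ram at the head's left, its face looking at the robot and up
- slide (a joint): sample slide, m: 0 = fully home, nest under the indenter, against its stop; grows as it comes out along the tester's -y (to about 0.17). Starts 0.13 to 0.16 out. Sliding friction about 2 N; it stays where it is left
- nest_floor (a point): centre of the floor of the bore in the slide's aluminium nest block, 32 mm above the bench. Bore 18.5 mm across, 30 mm deep, its mouth chamfered 4 mm wide and 62 mm above the bench; block 48 x 48 mm. Axes as the tester's, z up. With a sample seated its centre is 37.5 mm above this point and its upper 45 mm stand out. Moves with the slide
- thumb_plate (a point): centre of the outer face of the slide's dark upright thumb plate (46 mm wide along x, 8 mm thick, from 22 to 66 mm above the bench), 110 mm to the tester's -y of the bore axis; push it along the tester's +y with closed fingers
- palm_rest (a point): point on top of the lever's black rubber grip (36 mm wide, 18 mm thick, 86 mm long; the point is 4 mm outwards of its middle), 200 mm from the pivot. Starts about 308 mm above the bench and is at about 247 mm (61 mm lower) at mid-green, where 1 mm moves the needle about 0.11 rad. Pressing here takes about 4 N just before the indenter touches and 12 N at mid-green
- needle (a joint): needle of the dial, rad clockwise from its rest at lower left: 0 = no load, green sector 1.5 to 2.6, red sector from 3.2 (overload). It shows the spring load of the indenter on the sample (11 N per rad) and turns about 22 rad per rad of lever once the indenter touches; with no sample under it it does not move
- indenter: dark sprung indenter with a 10 mm ball at its lower end, its axis over the tester's origin; ball 120 mm above the bench while the lever is up, 13 mm above the top of a seated sample. This origin is on the bench under it
- lever: hand lever; origin at its pivot, whose axis is the tester's y, 60 mm to the +x of the tester's origin, 240 mm above the bench. At rest it points to the tester's -x and 0.30 rad up; a spring throws it back up when let go. Pressed down it drives the indenter 60 mm per rad: with a sample under it, touch at 0.22 rad from rest, needle green from about 0.28 to 0.33, red at 0.355; stop at 0.50
- brass_pin: the brass sample as a body; origin at the centre of its foot

How it is judged:
By the outcome, as a careful person would: the job done as asked, in the order asked, and still so for the second after the job is handed in, while the arm keeps its last pose, push and grip.
It also fails if it takes over 67 s, if anything falls off the work surface, if the arm or the gripper's body presses on something with over 40 N, if the wrist force passes 120 N, or if a joint passes its speed limit or range.

### The arm

A 6-joint arm with a two-finger parallel gripper is mounted at the origin on a cart in front of the work surface, level with it; the furniture and walls round the work are solid. World frame = base frame: x ahead of the robot, y to its left, z up, the work surface at z = 0. Lengths are in m, angles in rad, forces in N, time in s.
With the tool pointing down it reaches from about 0.35 to 0.975 m from the base axis. Payload 4.9 kg.
Tool frame: the origin (TCP) lies at the very end of the fingers, on their centre line; the grasp point (between the pads) lies manip.grip_point_offset behind it (manip.grip_point_offset is the distance from the TCP to the grasp point, in m); z points along the fingers, y is the line along which they close (so a half turn about z gives the same grasp; the last joint's range is limited). The gripper opens to 85 mm and grips with 20 to 120 N. Pads are 22 mm wide; open, the fingers measure 114 mm over their backs; the gripper's body (76 mm by 85 mm) begins 54 mm behind the grasp point. The pads swing forward as they close: fully open they stand 13 mm farther back than shut.
Start: joints at [-1.284, 0.053, 1.613, -0, 1.476, -0.119], TCP at [0.247, -0.574, 0.231] pointing down, gripper open.
Joint ranges: [-3.01, 3.01], [-1.01, 2.22], [0.06, 2.58], [-1.02, 4.17], [0.09, 2.62], [-3.14, 3.14]. Speed limits (rad/s): [2.57, 2.57, 3.14, 3.14, 3.14, 3.14].

### API

Orientations are given as a unit quaternion [w, x, y, z].
In Python, from plant import manip gives the robot as it stands.
- The arm moves only by the shell command python3 -m crank 'ROWS' [OPENING]. ROWS is JSON, a list of rows, each an object of numbers: "x", "y", "z": the shift along the tool's x, y, z in cm; "turn": the turn about the tool's z in rad. In form: [{"x": .., "y": .., "z": .., "turn": ..}, ...]. A call has 1 to 5 rows; each row shifts and turns the commanded pose from where the row before left it, along the tool's axes as they then stand; what a row does not reach is not made up. A row lasts 1/10 s, in which the tool goes at most 50 mm and 8.59 degrees, less where a joint would pass 70% of its speed; a pose out of reach is approached as far as the arm can. A call with a gripper value outside its range is refused whole. OPENING is the opening in per cent of the stroke, from 0 (shut) to 100 (fully open), set as the call begins (- or left out, the last holds). The fingers move at their own pace and stop on an object; the grip force is fixed at half the most. Time passes only in rows, so rows that do not move let the fingers close. It gives the time, the measured TCP pose, the force, the opening and the grip force at its end, in the units of the state.
- manip.state(): the state, without advancing time (a new reading comes with each control period).
- manip.grab_frame(name): name is "scene" or "top"; returns (picture, depth): 480x640x3 uint8, red, green, blue; 480x640 float32, m along the optical axis (not along the pixel's ray), 0 where there is no reading.
- manip.camera_model(name): a dict with "mtx" (3x3 intrinsics, pixels), "world_to_cam" (4x4, takes a point from world to camera coordinates). Camera axes: x right, y down, z forward; pixel columns grow to the right and rows downward; lengths in m; the calibration is good to about 2 mm. A picture is of the moment at which its call begins. camera_model takes no time and is no camera call.
- manip.job_done(): hands the job in; it is judged then, once.
The state is a dict: "time": time; "joint_pos": joint angles; "joint_vel": joint speeds; "joint_efforts": joint torques, N m; "tool_pos": TCP position; "tool_rot": TCP orientation; "contact_force": force on the tool from outside, world axes, zero at the start; "ft_torque": the same for the moment, N m; "gripper_width": opening from 0.0 (shut) to 1.0 (fully open); "grasp_force": force on a finger pad.
Only numpy, scipy, OpenCV 4.12 (cv2) and the standard library are available. Lean on these libraries where they do the work, as an engineer would, in place of code of your own. Each camera call takes 0.05 s, during which the arm holds its last target. There are 200 camera calls.

## Working session

There is one attempt and no reset: what is moved stays moved. The work goes in short steps, Python scripts to look and compute and a shell command to move; the robot and the scene stay as the last step left them, time stands still between calls to the robot, and variables do not carry over. Pictures are saved under pics/ and viewed, at most 10 in all, crops included, and the job is handed in when it is done.

```bash
ls; mkdir -p pics
python3 - <<'E'
from plant import manip
import cv2,numpy as np
s=manip.state();print({k:np.round(v,4).tolist() for k,v in s.items()},manip.grip_point_offset)
for n in("scene","top"):
    p,d=manip.grab_frame(n);cv2.imwrite(f"pics/{n}0.png",p[...,::-1]);np.savez(f"pics/{n}0.npz",p=p,d=d)
    c=manip.camera_model(n);print(n,np.round(c["mtx"],1).tolist(),np.round(c["world_to_cam"],4).tolist())
E
```

```text
pics
{'time': 0.0, 'joint_pos': [-1.284, 0.0534, 1.6143, 0.0, 1.476, -0.119], 'joint_vel': [0.0021, 0.0003, 0.0006, 0.0024, -0.0002, 0.0008], 'joint_efforts': [-0.0008, -39.3678, -37.0176, -0.0001, 0.0071, -0.0], 'tool_pos': [0.2466, -0.5736, 0.2301], 'tool_rot': [-0.001, 0.9795, 0.2015, -0.0001], 'contact_force': [0.0495, -0.3478, -0.1256], 'ft_torque': [-0.044, -0.0528, -0.0266], 'grasp_force': 0.0, 'gripper_width': 0.9953} 0.0187
scene [[496.0, 0.0, 319.0], [0.0, 496.0, 232.7], [0.0, 0.0, 1.0]] [[0.8363, -0.5482, -0.0064, -0.5259], [-0.4336, -0.6542, -0.6196, 0.3318], [0.3355, 0.521, -0.7849, 1.1052], [0.0, 0.0, 0.0, 1.0]]
top [[616.7, 0.0, 316.6], [0.0, 616.7, 246.4], [0.0, 0.0, 1.0]] [[-0.2633, -0.9647, 0.011, 0.0954], [-0.8862, 0.2373, -0.3979, 0.6298], [0.3812, -0.1145, -0.9174, 1.3947], [0.0, 0.0, 0.0, 1.0]]
```

View pics/scene0.png

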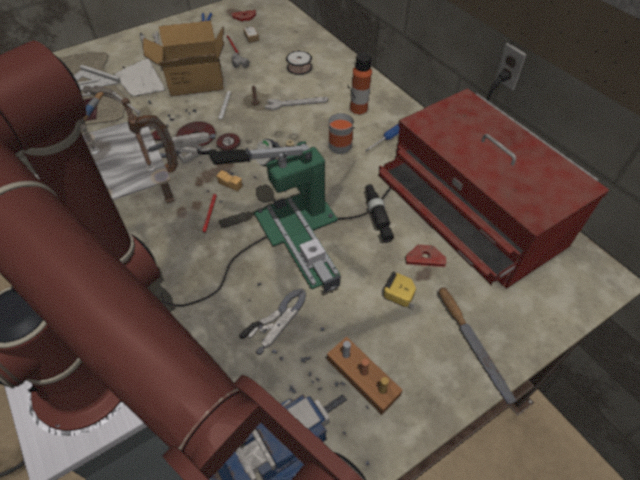

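View pics/top0.png

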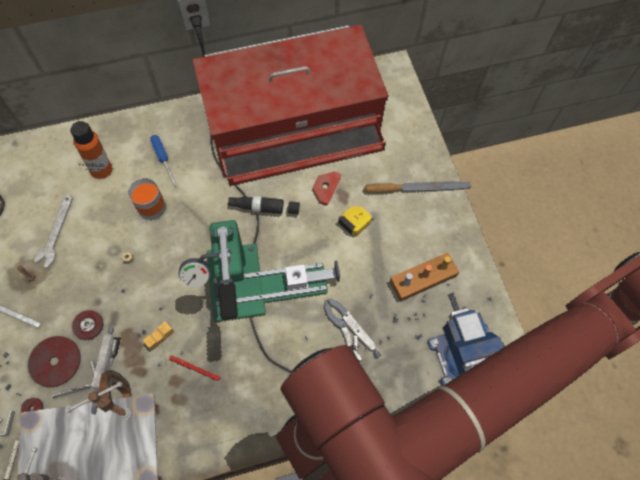

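The brass pin is the outermost one: scene (384,383), top (447,260). The nest block is at top (296,273), the lever grip at about (228,300) and the thumb plate at (336,270). Next I'll measure with depth.

```bash
cat > h.py <<'E'
import numpy as np,cv2
from plant import manip
def load(n,f=None):
    f=f or f"pics/{n}0.npz";z=np.load(f);return z["p"],z["d"]
def cloud(n,d):
    c=manip.camera_model(n);K=c["mtx"];T=np.linalg.inv(c["world_to_cam"])
    v,u=np.mgrid[:480,:640];P=np.stack([(u-K[0,2])/K[0,0]*d,(v-K[1,2])/K[1,1]*d,d],-1)
    return P@T[:3,:3].T+T[:3,3]
def ray(n,u,v,z):
    c=manip.camera_model(n);K=c["mtx"];T=np.linalg.inv(c["world_to_cam"])
    r=T[:3,:3]@np.array([(u-K[0,2])/K[0,0],(v-K[1,2])/K[1,1],1]);o=T[:3,3];return o+r*(z-o[2])/r[2]
def proj(n,P):
    c=manip.camera_model(n);q=c["mtx"]@(np.array(c["world_to_cam"])@np.append(P,1))[:3];return q[:2]/q[2]
E
python3 - <<'E'
from h import *
for n,roi in(("scene",(320,330,410,420)),("top",(380,240,470,305))):
    p,d=load(n);W=cloud(n,d);hsv=cv2.cvtColor(p,cv2.COLOR_RGB2HSV)
    m=np.zeros((480,640),bool);m[roi[1]:roi[3],roi[0]:roi[2]]=1
    t=m&(abs(W[...,2]-.036)<.006)&(d>0)&(hsv[...,1]>110)
    pts=W[t][:,:2].astype(np.float32);r=cv2.minAreaRect(pts);print(n,"rack",t.sum(),r,np.median(W[t][:,2]))
    k=m&(W[...,2]>.078)&(W[...,2]<.1)
    nn,l,st,ce=cv2.connectedComponentsWithStats(k.astype(np.uint8))
    for i in range(1,nn):
        if st[i,4]>8:print("pin top",st[i,4],W[l==i].mean(0).round(4),ce[i].round(1),ray(n,*ce[i],.085).round(4),hsv[l==i].mean(0).round())
    # tester
    g=(hsv[...,0]>60)&(hsv[...,0]<90)&(hsv[...,1]>100)
    for lo,hi in((.003,.016),(.205,.225)):
        q=g&(W[...,2]>lo)&(W[...,2]<hi)&(W[...,0]>.2);
        if q.sum()>20:print("green",lo,q.sum(),cv2.minAreaRect(W[q][:,:2].astype(np.float32)))
    q=(abs(W[...,2]-.062)<.006)&(hsv[...,1]<50)&(hsv[...,2]>120)&(W[...,0]>.3)&(W[...,1]>-.5)&(W[...,1]<.3)
    nn,l,st,ce=cv2.connectedComponentsWithStats(q.astype(np.uint8))
    for i in range(1,nn):
        if st[i,4]>40:print("nest?",st[i,4],ce[i],cv2.minAreaRect(W[l==i][:,:2].astype(np.float32)),np.median(W[l==i],0))
a=cv2.resize(load("top")[0][205:370,160:360],None,fx=3.6,fy=3.6,interpolation=2)
cv2.imwrite("pics/c1.png",a[...,::-1])
E
```

```text
scene rack 1738 ((0.5239533185958862, -0.3355374336242676), (0.06267120689153671, 0.16876372694969177), 9.45051097869873) 0.03609697112583388
pin top 49 [ 0.5148 -0.281   0.0852] [346.  344.3] [ 0.5148 -0.2809  0.085 ] [ 68.  15. 125.]
pin top 53 [ 0.524  -0.3349  0.0844] [364.5 362.1] [ 0.5239 -0.3351  0.085 ] [ 10. 130. 135.]
pin top 52 [ 0.5329 -0.3891  0.0848] [383.7 380.7] [ 0.5328 -0.3891  0.085 ] [ 19. 129. 136.]
pin top 177 [ 0.414  -0.3716  0.0838] [330.7 405.7] [ 0.4136 -0.3719  0.085 ] [58. 15. 92.]
green 0.003 43 ((0.6355540156364441, 0.06002449989318848), (0.2949470281600952, 0.18711420893669128), 85.6687240600586)
green 0.205 44 ((0.6489865779876709, 0.13859519362449646), (0.054609689861536026, 0.1279834657907486), 82.5772933959961)
nest? 277 [311.7833935  248.20577617] ((0.6012715697288513, -0.009522095322608948), (0.051390647888183594, 0.04869731888175011), 83.41729736328125) [ 0.60151787 -0.00908979  0.0623409 ]
top rack 1128 ((0.5230587720870972, -0.3339717984199524), (0.06371433287858963, 0.1716780960559845), 8.900680541992188) 0.03542888980097991
pin top 33 [ 0.53
[... 178 characters left out ...]
 35 [ 0.5141 -0.2795  0.0831] [408.6 276.2] [ 0.5135 -0.279   0.085 ] [ 60.  13. 173.]
pin top 23 [ 0.4374 -0.3675  0.0802] [451.9 296. ] [ 0.4361 -0.3659  0.085 ] [68. 15. 91.]
pin top 13 [ 0.4207 -0.3672  0.0813] [454.2 302.1] [ 0.4198 -0.366   0.085 ] [97. 13. 87.]
green 0.003 1005 ((0.6362106800079346, 0.06613796949386597), (0.1949010044336319, 0.2912622392177582), 1.0442878007888794)
green 0.205 670 ((0.6531710028648376, 0.17449860274791718), (0.12680408358573914, 0.13420194387435913), 83.37784576416016)
nest? 284 [295.58802817 274.78521127] ((0.5999592542648315, -0.009058887138962746), (0.047811850905418396, 0.05095834285020828), 83.81098175048828) [ 0.59945148 -0.00803168  0.06111121]
```

View pics/c1.png

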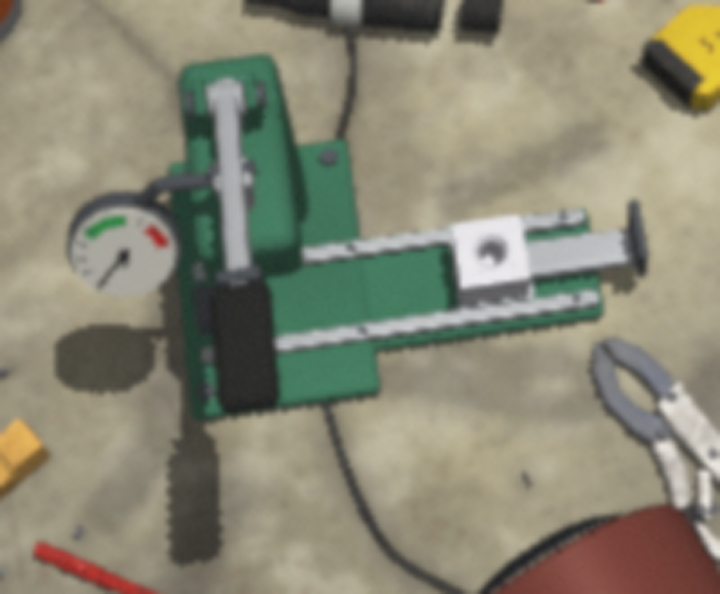

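Crop: the bore is at (491,250) and the thumb plate at about (637,238). The dial centre is at (124,257), with the needle at lower left and the black grip around (245,340).

```bash
cat >> h.py <<'E'
def to(x,y,z,yang):
    """cm shift in current tool axes and turn (rad) to reach TCP x,y,z with tool-y at world angle yang (deg, mod 180)"""
    from scipy.spatial.transform import Rotation as R
    s=manip.state();q=s["tool_rot"];M=R.from_quat([q[1],q[2],q[3],q[0]]).as_matrix()
    d=M.T@(np.array([x,y,z])-s["tool_pos"])*100
    a=np.degrees(np.arctan2(M[1,1],M[0,1]));w=(yang-a+90)%180-90
    print("shift cm",d.round(2),"turn",round(-np.radians(w),4),"yang now",round(a,2),"tcp",np.round(s["tool_pos"],4),"F",np.round(s["contact_force"],1),"w",round(float(s["gripper_width"]),3),"gf",s["grasp_force"],"t",s["time"])
E
python3 - <<'E'
from h import *
for n in("scene","top"):
    p,d=load(n);W=cloud(n,d);hsv=cv2.cvtColor(p,cv2.COLOR_RGB2HSV)
    box=(W[...,0]>.35)&(W[...,0]<.8)&(W[...,1]>-.15)&(W[...,1]<.3)&(d>0)
    g=(hsv[...,0]>60)&(hsv[...,0]<95)&(hsv[...,1]>100)&box
    q=g&(abs(W[...,2]-.215)<.012);q=cv2.morphologyEx(q.astype(np.uint8),2,np.ones((3,3)))>0
    if q.any():print(n,"head",q.sum(),cv2.minAreaRect(W[q][:,:2].astype(np.float32)),np.median(W[q][:,2]))
    k=box&(hsv[...,2]<70)&(W[...,2]>.22)
    k=cv2.morphologyEx(k.astype(np.uint8),2,np.ones((3,3)))
    nn,l,st,ce=cv2.connectedComponentsWithStats(k)
    for i in range(1,nn):
        if st[i,4]>30:
            P=W[l==i];print("dark high",st[i],P.min(0).round(3),P.max(0).round(3),np.median(P,0).round(4),cv2.minAreaRect(P[:,:2].astype(np.float32)))
    k=box&(hsv[...,2]<90)&(abs(W[...,2]-.058)<.012)&(W[...,1]<-.07)
    if k.any():P=W[k];print("thumb",k.sum(),P.min(0).round(3),P.max(0).round(3),np.median(P,0).round(4),cv2.minAreaRect(P[:,:2].astype(np.float32)))
    print("bore",ray(n,*((296.4,274.4) if n=="top" else (311.8,248.2)),.062).round(4))
    v=(W[...,2]>.05)&(W[...,1]>-.5)&(W[...,1]<-.3)&(W[...,0]<.5)&(W[...,0]>.35)&(W[...,2]<.15)
    print("vise max x",W[v].max(0).round(3))
to(.5325,-.3886,.16,9.45)
E
python3 -m crank '[{"turn":-0.145},{"turn":-0.145},{"turn":-0.145},{"turn":-0.145},{"turn":-0.145}]' 45
python3 -m crank '[{"turn":-0.145},{"turn":-0.145},{"turn":-0.145},{"turn":-0.145},{"turn":-0.02}]'
python3 -c "
from h import *
to(.5325,-.3886,.16,9.45)"
```

```text
dark high [209 149  43  16 528] [0.45  0.139 0.276] [0.542 0.182 0.321] [0.4918 0.152  0.3044] ((0.4966410994529724, 0.15934252738952637), (0.037402600049972534, 0.09227921813726425), 82.76432800292969)
dark high [302 152  10  10  88] [0.663 0.114 0.22 ] [0.687 0.129 0.251] [0.6723 0.1213 0.2389] ((0.6739614009857178, 0.12021397054195404), (0.011839736253023148, 0.02379927597939968), 71.1580810546875)
thumb 104 [ 0.567 -0.122  0.046] [ 0.61  -0.111  0.069] [ 0.5877 -0.1173  0.0602] ((0.5880366563796997, -0.11633842438459396), (0.008810759522020817, 0.04327661544084549), 85.89136505126953)
bore [ 0.6011 -0.01    0.062 ]
vise max x [ 0.449 -0.325  0.131]
top head 621 ((0.6499572396278381, 0.14181490242481232), (0.06325730681419373, 0.13446414470672607), 80.80782318115234) 0.21348165305188105
dark high [218 282  19  38 601] [0.448 0.141 0.287] [0.538 0.182 0.322] [0.4884 0.1617 0.3066] ((0.4931081235408783, 0.16157719492912292), (0.03555785119533539, 0.08840182423591614), 84.06553649902344)
thumb 35 [ 0.566 -0.114  0.046] [ 0.603 -0.109  0.069] [ 0.581  -0.1112  0.0621] ((0.5847983360290527, -0.11179284006357193), (0.004443570971488953, 0.03715451806783676), 84.90985107421875)
bore [ 0.5997 -0.0107  0.062 ]
vise max x [ 0.448 -0.324  0.134]
shift cm [33.58 -5.7   7.04] turn -1.3299 yang now -66.75 tcp [ 0.2466 -0.5737  0.2302] F [-0.6 -0.   0.2] w 1.005 gf 0.0 t 0.1
shift cm [33.58 -5.7   7.04] turn -1.3299 yang now -66.75 tcp [ 0.2466 -0.5737  0.2302] F [-0.6 -0.   0.2] w 1.005 gf 0.0 t 0.1schema error: expected keys x, y, z, turn
schema error: expected keys x, y, z, turn
```

```bash
python3 -m crank '[{"x":0,"y":0,"z":0,"turn":-0.145},{"x":0,"y":0,"z":0,"turn":-0.145},{"x":0,"y":0,"z":0,"turn":-0.145},{"x":0,"y":0,"z":0,"turn":-0.145},{"x":0,"y":0,"z":0,"turn":-0.145}]' 45
python3 -m crank '[{"x":0,"y":0,"z":0,"turn":-0.145},{"x":0,"y":0,"z":0,"turn":-0.145},{"x":0,"y":0,"z":0,"turn":-0.145},{"x":0,"y":0,"z":0,"turn":-0.145},{"x":0,"y":0,"z":0,"turn":-0.025}]'
python3 -c "
from h import *
to(.5325,-.3886,.16,9.45)"
```

```text
time: 0.6
tool_pos: [0.2466, -0.5739, 0.2306]
tool_rot: [-0.001, 0.843, 0.538, 0.0]
contact_force: [-0.3, 0.2, -0.6]
gripper_width: 0.449
grasp_force: 0.0
time: 1.1
tool_pos: [0.2466, -0.5739, 0.2306]
tool_rot: [-0.0, 0.646, 0.763, 0.0]
contact_force: [-0.8, 0.2, 0.9]
gripper_width: 0.449
grasp_force: 0.0
shift cm [13.54 31.26  7.07] turn 0.0011 yang now 9.51 tcp [ 0.2466 -0.5739  0.2306] F [-0.8  0.2  0.9] w 0.449 gf 0.0 t 1.1
```

```bash
python3 -m crank '[{"x":1.35,"y":3.13,"z":0,"turn":0},{"x":1.35,"y":3.13,"z":0,"turn":0},{"x":1.35,"y":3.13,"z":0,"turn":0},{"x":1.35,"y":3.13,"z":0,"turn":0},{"x":1.35,"y":3.13,"z":0,"turn":0}]' 
python3 -m crank '[{"x":1.35,"y":3.13,"z":0,"turn":0},{"x":1.35,"y":3.13,"z":0,"turn":0},{"x":1.35,"y":3.13,"z":0,"turn":0},{"x":1.35,"y":3.13,"z":0,"turn":0},{"x":1.35,"y":3.13,"z":0,"turn":0}]' 
python3 -m crank '[{"x":0,"y":0,"z":3.5,"turn":0},{"x":0,"y":0,"z":3.5,"turn":0},{"x":0,"y":0,"z":3,"turn":0},{"x":0,"y":0,"z":0,"turn":0}]'
python3 - <<'E'
from h import *
to(.5325,-.3886,.045,9.45)
p,d=manip.grab_frame("scene");q=manip.grab_frame("top")[0]
a=np.hstack([cv2.resize(p[310:420,300:420],None,fx=3.3,fy=3.3),cv2.resize(q[220:330,380:500],None,fx=3.3,fy=3.3)])
cv2.imwrite("pics/c2.png",a[...,::-1])
E
```

```text
time: 1.6
tool_pos: [0.3909, -0.4809, 0.2309]
tool_rot: [-0.0, 0.647, 0.762, 0.0]
contact_force: [-0.2, 0.4, 0.7]
gripper_width: 0.45
grasp_force: 0.0
time: 2.1
tool_pos: [0.5343, -0.3886, 0.2309]
tool_rot: [-0.0, 0.647, 0.762, -0.0]
contact_force: [0.4, -0.0, 0.4]
gripper_width: 0.451
grasp_force: 0.0
time: 2.5
tool_pos: [0.5304, -0.3868, 0.1247]
tool_rot: [-0.006, 0.647, 0.762, 0.0]
contact_force: [-0.5, 0.5, -0.0]
gripper_width: 0.448
grasp_force: 0.0
shift cm [-0.29  0.24  7.96] turn -0.0017 yang now 9.35 tcp [ 0.5304 -0.3868  0.1247] F [-0.5  0.5 -0. ] w 0.448 gf 0.0 t 2.5
```

View pics/c2.png

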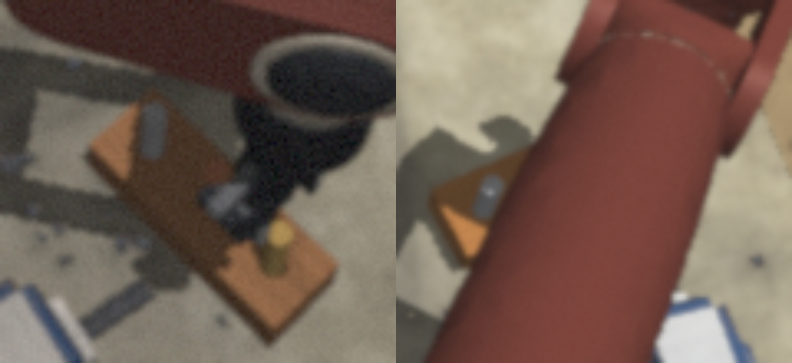

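The brass pin is at left (278,235), with the fingers standing above it. The pose was still settling, so I'll let it rest and correct.

```bash
python3 -m crank '[{"x":-0.0,"y":0,"z":0,"turn":0},{"x":0,"y":0,"z":0,"turn":0}]' 
python3 -c "
from h import *
to(.5325,-.3886,.045,9.45)"
```

```text
time: 2.8
tool_pos: [0.5344, -0.3908, 0.1343]
tool_rot: [0.002, 0.647, 0.763, -0.0]
contact_force: [0.4, -0.8, 0.4]
gripper_width: 0.446
grasp_force: 0.0
shift cm [ 0.28 -0.18  8.92] turn -0.0005 yang now 9.42 tcp [ 0.5344 -0.3908  0.1343] F [ 0.4 -0.8  0.4] w 0.446 gf 0.0 t 2.8
```

```bash
python3 -m crank '[{"x":0,"y":0,"z":0,"turn":0},{"x":0,"y":0,"z":0,"turn":0},{"x":0,"y":0,"z":0,"turn":0}]' 
python3 -c "
from h import *
to(.5325,-.3886,.045,9.45)"
```

```text
time: 3.1
tool_pos: [0.5334, -0.3898, 0.1319]
tool_rot: [0.0, 0.646, 0.763, -0.0]
contact_force: [0.1, 0.1, 0.2]
gripper_width: 0.452
grasp_force: 0.0
shift cm [ 0.14 -0.08  8.69] turn -0.0 yang now 9.45 tcp [ 0.5334 -0.3898  0.1319] F [0.1 0.1 0.2] w 0.452 gf 0.0 t 3.1
```

```bash
python3 -m crank '[{"x":0.12,"y":-0.08,"z":1,"turn":0},{"x":0,"y":0,"z":2,"turn":0},{"x":0,"y":0,"z":2,"turn":0},{"x":0,"y":0,"z":1.5,"turn":0},{"x":0,"y":0,"z":1,"turn":0}]' 
python3 -m crank '[{"x":0,"y":0,"z":0.8,"turn":0},{"x":0,"y":0,"z":0.3,"turn":0},{"x":0,"y":0,"z":0,"turn":0},{"x":0,"y":0,"z":0,"turn":0},{"x":0,"y":0,"z":0,"turn":0}]' 
python3 -c "
from h import *
to(.5325,-.3886,.045,9.45)"
python3 -m crank '[{"x":0,"y":0,"z":0,"turn":0},{"x":0,"y":0,"z":0,"turn":0},{"x":0,"y":0,"z":0,"turn":0},{"x":0,"y":0,"z":0,"turn":0},{"x":0,"y":0,"z":0,"turn":0}]' 0
python3 -c "
from h import *
to(.5325,-.3886,.045,9.45)"
```

```text
time: 3.6
tool_pos: [0.5314, -0.3878, 0.0539]
tool_rot: [-0.001, 0.646, 0.763, 0.0]
contact_force: [0.7, 0.2, 0.1]
gripper_width: 0.452
grasp_force: 0.0
time: 4.1
tool_pos: [0.5328, -0.3891, 0.0463]
tool_rot: [0.001, 0.646, 0.763, -0.0]
contact_force: [-0.5, 0.2, -0.4]
gripper_width: 0.449
grasp_force: 0.0
shift cm [ 0.05 -0.03  0.13] turn 0.0001 yang now 9.46 tcp [ 0.5328 -0.3891  0.0463] F [-0.5  0.2 -0.4] w 0.449 gf 0.0 t 4.1
time: 4.6
tool_pos: [0.5331, -0.3888, 0.046]
tool_rot: [0.001, 0.646, 0.763, 0.0]
contact_force: [2.7, 0.7, 2.4]
gripper_width: 0.171
grasp_force: 58.2
shift cm [ 0.03 -0.06  0.1 ] turn 0.0001 yang now 9.45 tcp [ 0.5331 -0.3888  0.046 ] F [2.7 0.7 2.4] w 0.171 gf 58.163208961486816 t 4.6
```

```bash
python3 -m crank '[{"x":0,"y":0,"z":-0.5,"turn":0},{"x":0,"y":0,"z":-1.5,"turn":0},{"x":0,"y":0,"z":-2.5,"turn":0},{"x":0,"y":0,"z":-3,"turn":0},{"x":0,"y":0,"z":-2.5,"turn":0}]' 
python3 -m crank '[{"x":0,"y":0,"z":-1,"turn":0},{"x":0,"y":0,"z":-0.5,"turn":0.1},{"x":0,"y":0,"z":0,"turn":0.1},{"x":0,"y":0,"z":0,"turn":0.084},{"x":0,"y":0,"z":0,"turn":0}]' 
python3 -c "
from h import *
to(.6002,-.0103,.12,-6.8)"
```

```text
time: 5.1
tool_pos: [0.5313, -0.3885, 0.1457]
tool_rot: [-0.001, 0.646, 0.763, -0.001]
contact_force: [0.3, 0.4, -0.8]
gripper_width: 0.169
grasp_force: 58.9
time: 5.6
tool_pos: [0.5313, -0.3881, 0.1586]
tool_rot: [-0.002, 0.748, 0.664, -0.0]
contact_force: [-0.1, 0.2, -0.0]
gripper_width: 0.166
grasp_force: 58.9
shift cm [38.33  2.37  3.9 ] turn -0.0002 yang now -6.81 tcp [ 0.5313 -0.3881  0.1586] F [-0.1  0.2 -0. ] w 0.166 gf 58.87896180152893 t 5.6
```

```bash
python3 -m crank '[{"x":1,"y":0,"z":0,"turn":0},{"x":2,"y":0.2,"z":0,"turn":0},{"x":3,"y":0.2,"z":0,"turn":0},{"x":3,"y":0.2,"z":0,"turn":0},{"x":3,"y":0.2,"z":0,"turn":0}]' 
python3 -m crank '[{"x":3,"y":0.2,"z":0,"turn":0},{"x":3,"y":0.2,"z":0,"turn":0},{"x":3,"y":0.2,"z":0,"turn":0},{"x":3,"y":0.2,"z":0,"turn":0},{"x":3,"y":0.2,"z":0,"turn":0}]' 
python3 -m crank '[{"x":3,"y":0.2,"z":0,"turn":0},{"x":3,"y":0.2,"z":0,"turn":0},{"x":2.5,"y":0.1,"z":0,"turn":0},{"x":1.7,"y":0.1,"z":0,"turn":0},{"x":1.1,"y":0,"z":0,"turn":0}]' 
python3 -m crank '[{"x":0,"y":0,"z":0.6,"turn":0},{"x":0,"y":0,"z":0,"turn":0},{"x":0,"y":0,"z":0,"turn":0},{"x":0,"y":0,"z":0,"turn":0},{"x":0,"y":0,"z":0,"turn":0}]'
python3 - <<'E'
from h import *
to(.6002,-.0103,.12,-6.8)
A=[]
for n,(u,v) in(("scene",(311,235)),("top",(296,270))):
    p,d=manip.grab_frame(n);np.savez(f"pics/{n}1.npz",p=p,d=d);A.append(cv2.resize(p[v-60:v+60,u-60:u+60],None,fx=3.3,fy=3.3,interpolation=2))
cv2.imwrite("pics/c3.png",np.hstack(A)[...,::-1])
E
```

```text
time: 6.1
tool_pos: [0.5545, -0.2676, 0.16]
tool_rot: [-0.0, 0.747, 0.664, 0.0]
contact_force: [-1.2, 0.2, -0.4]
gripper_width: 0.17
grasp_force: 58.9
time: 6.6
tool_pos: [0.5819, -0.1197, 0.1601]
tool_rot: [-0.0, 0.747, 0.665, 0.0]
contact_force: [0.5, 0.5, -0.8]
gripper_width: 0.172
grasp_force: 58.9
time: 7.1
tool_pos: [0.6013, -0.009, 0.1601]
tool_rot: [-0.0, 0.747, 0.665, -0.0]
contact_force: [-0.4, -0.6, -1.1]
gripper_width: 0.173
grasp_force: 58.9
time: 7.6
tool_pos: [0.6017, -0.0119, 0.1544]
tool_rot: [0.0, 0.748, 0.663, 0.0]
contact_force: [0.2, -0.3, -0.8]
gripper_width: 0.168
grasp_force: 58.9
shift cm [ 0.14 -0.17  3.44] turn -0.0014 yang now -6.88 tcp [ 0.6017 -0.0119  0.1544] F [ 0.2 -0.3 -0.8] w 0.168 gf 58.89553606510162 t 7.6
```

View pics/c3.png

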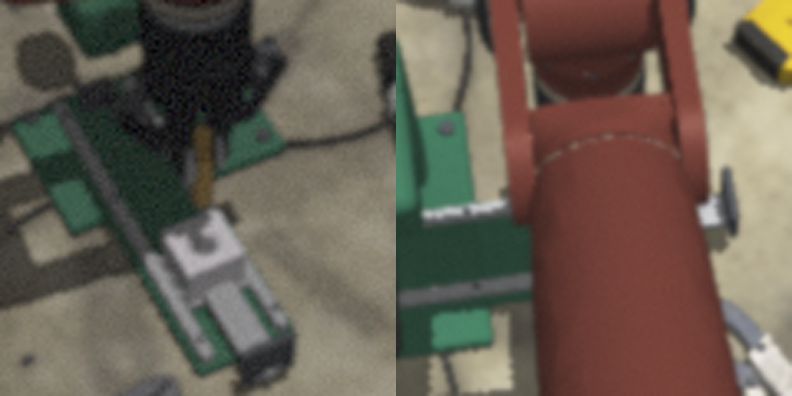

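Left view: the brass foot is at (204,205), straight above the bore at (204,238). I'll measure both in the same camera so the bias cancels.

Run:
```python
from h import *
p,d=load("scene","pics/scene1.npz");hsv=cv2.cvtColor(p,cv2.COLOR_RGB2HSV);W=cloud("scene",d)
m=np.zeros((480,640),bool);m[205:245,300:325]=1
b=m&(hsv[...,0]>8)&(hsv[...,0]<28)&(hsv[...,1]>100)
v,u=np.nonzero(b);print("brass",len(v),v.min(),v.max());
for r in range(v.min(),v.max()+1):print(r,u[v==r].min(),u[v==r].max(),end="; ")
t=np.array(manip.state()["tool_pos"])
for dz in(-.036,-.018):print("pred axis",dz,proj("scene",t+[0,0,dz]).round(2))
P=W[b];print("\nbrass surf pts",np.median(P,0).round(4))
# bore: mouth chamfer ring/hole
p0,d0=load("scene");W0=cloud("scene",d0);h0=cv2.cvtColor(p0,cv2.COLOR_RGB2HSV)
for (pp,WW,dd) in((p0,W0,d0),(p,W,d)):
    g=cv2.cvtColor(pp,cv2.COLOR_RGB2GRAY);print(g[240:257,302:324])
    n=(abs(WW[...,2]-.062)<.004)&(g>100)&(dd>0);n[:235]=0;n[262:]=0;n[:,:298]=0;n[:,328:]=0
    r=cv2.minAreaRect(WW[n][:,:2].astype(np.float32));print(r)
print("proj of (.6002,-.0103,.062)",proj("scene",[.6002,-.0103,.062]).round(2))
```

```text
brass 100 213 237
213 312 312; 214 310 314; 215 309 314; 216 310 315; 217 309 314; 218 311 314; 219 310 314; 220 311 314; 221 312 313; 222 311 313; 223 311 314; 224 312 314; 225 312 314; 226 311 314; 227 312 314; 228 311 314; 229 311 314; 230 311 314; 231 310 314; 232 310 314; 233 310 313; 234 309 314; 235 310 314; 236 310 313; 237 312 312; pred axis -0.036 [311.96 234.77]
pred axis -0.018 [311.83 230.17]

brass surf pts [ 0.5992 -0.018   0.1637]
[[ 81  79  82  79  83  86  96 106 120 139 151 159 172 170 173 158 135 117
  116 117 116 121]
 [ 73  79  80  92 106 116 134 143 154 161 165 170 166 173 171 167 153 131
  118 122 125 127]
 [ 86  96 107 126 142 156 162 167 176 175 170 167 165 170 170 168 156 143
  122 121 127 130]
 [122 129 141 157 168 173 175 173 170 173 173 166 171 172 169 174 168 151
  133 124 125 134]
 [155 159 164 170 175 179 173 172 170 172 169 171 167 169 168 170 173 165
  150 135 131 130]
 [172 171 173 174 174 174 170 169 168 166 165 159 156 160 160 168 170 170
  161 144 129 132]
 [173 175 169 177 171 172 166 163 156 147 137 133 137 139 153 161 164 175
  166 152 132 125
[... 2073 characters left out ...]
163 180 178 171 163 144 131 117 118 115 122 134 160 172 179 174
  176 178 175 166]
 [ 81 108 146 172 181 175 179 166 162 154 150 149 157 167 174 181 180 176
  171 163 155 142]
 [ 76  88 127 160 173 179 177 177 174 173 171 174 178 177 182 177 169 164
  152 139 126 113]
 [ 74  83 101 133 161 176 179 172 176 182 177 180 177 178 168 157 147 133
  124 114 104  99]
 [ 71  67  78 113 147 172 176 175 177 176 175 174 167 158 142 127 116 108
  104 103  99 101]
 [ 82  74  79  92 126 158 178 178 172 167 158 152 139 127 117 106 106 100
  101 101 102 105]]
((0.6004951000213623, -0.009348718449473381), (0.0511041134595871, 0.04825446009635925), 84.37785339355469)
proj of (.6002,-.0103,.062) [311.56 248.46]
```

```bash
python3 -m crank '[{"x":0.12,"y":-0.08,"z":1.5,"turn":0},{"x":0,"y":0,"z":1.5,"turn":0},{"x":0,"y":0,"z":0.8,"turn":0},{"x":0,"y":0,"z":0.4,"turn":0},{"x":0,"y":0,"z":0,"turn":0}]' 
python3 -m crank '[{"x":0,"y":0,"z":0,"turn":0},{"x":0,"y":0,"z":0,"turn":0},{"x":0,"y":0,"z":0,"turn":0},{"x":0,"y":0,"z":0,"turn":0}]'
python3 - <<'E'
from h import *
to(.6008,-.0103,.068,-6.8)
for uv in((312.3,249),(311.8,248.5)):print(ray("scene",*uv,.062).round(4))
E
```

```text
time: 8.2
tool_pos: [0.6002, -0.0097, 0.1108]
tool_rot: [-0.001, 0.748, 0.664, -0.001]
contact_force: [0.4, -0.4, -0.8]
gripper_width: 0.17
grasp_force: 58.9
time: 8.6
tool_pos: [0.6013, -0.0099, 0.1129]
tool_rot: [0.0, 0.748, 0.664, 0.0]
contact_force: [0.7, -0.2, -1.9]
gripper_width: 0.172
grasp_force: 58.9
shift cm [-0.04 -0.05  4.49] turn -0.0003 yang now -6.82 tcp [ 0.6013 -0.0099  0.1129] F [ 0.7 -0.2 -1.9] w 0.172 gf 58.9270144701004 t 8.6
[ 0.6008 -0.0128  0.062 ]
[ 0.6006 -0.0107  0.062 ]
```

```bash
python3 -m crank '[{"x":-0.06,"y":-0.05,"z":0.5,"turn":0},{"x":0,"y":0,"z":0.5,"turn":0},{"x":0,"y":0,"z":0.4,"turn":0},{"x":0,"y":0,"z":0.3,"turn":0},{"x":0,"y":0,"z":0.2,"turn":0}]' 
python3 -m crank '[{"x":0,"y":0,"z":0.2,"turn":0},{"x":0,"y":0,"z":0.2,"turn":0},{"x":0,"y":0,"z":0.1,"turn":0},{"x":0,"y":0,"z":0,"turn":0},{"x":0,"y":0,"z":0,"turn":0}]'
python3 - <<'E'
from h import *
to(.6008,-.0105,.068,-6.8)
E
```

```text
time: 9.1
tool_pos: [0.6014, -0.0102, 0.0942]
tool_rot: [0.001, 0.748, 0.664, 0.001]
contact_force: [2.0, 1.6, 0.5]
gripper_width: 0.169
grasp_force: 59.0
time: 9.6
tool_pos: [0.601, -0.0104, 0.0884]
tool_rot: [0.001, 0.748, 0.664, 0.001]
contact_force: [4.9, 2.0, -0.9]
gripper_width: 0.175
grasp_force: 59.1
shift cm [-0.01 -0.02  2.04] turn -0.0003 yang now -6.81 tcp [ 0.601  -0.0104  0.0884] F [ 4.9  2.  -0.9] w 0.175 gf 59.12965178489685 t 9.6
```

```bash
python3 -m crank '[{"x":0.03,"y":0.07,"z":0.1,"turn":0},{"x":0,"y":0,"z":0.3,"turn":0},{"x":0,"y":0,"z":0.3,"turn":0},{"x":0,"y":0,"z":0.2,"turn":0},{"x":0,"y":0,"z":0.1,"turn":0}]' 
python3 -m crank '[{"x":0,"y":0,"z":0.2,"turn":0},{"x":0,"y":0,"z":0.2,"turn":0},{"x":0,"y":0,"z":0.1,"turn":0},{"x":0,"y":0,"z":0.1,"turn":0},{"x":0,"y":0,"z":0,"turn":0}]'
python3 - <<'E'
from h import *
to(.6008,-.0105,.068,-6.8)
E
```

```text
time: 10.1
tool_pos: [0.6012, -0.0102, 0.0781]
tool_rot: [-0.0, 0.748, 0.664, 0.0]
contact_force: [3.3, 2.0, 1.2]
gripper_width: 0.175
grasp_force: 59.2
time: 10.6
tool_pos: [0.6012, -0.0102, 0.0722]
tool_rot: [0.0, 0.748, 0.664, 0.0]
contact_force: [3.8, 1.7, -0.1]
gripper_width: 0.17
grasp_force: 59.3
shift cm [-0.04 -0.04  0.42] turn -0.0003 yang now -6.82 tcp [ 0.6012 -0.0102  0.0722] F [ 3.8  1.7 -0.1] w 0.17 gf 59.25103962421417 t 10.6
```

```bash
python3 -m crank '[{"x":0.02,"y":0.06,"z":0.1,"turn":0},{"x":0,"y":0,"z":0.1,"turn":0},{"x":0,"y":0,"z":0.1,"turn":0},{"x":0,"y":0,"z":0,"turn":0}]' 
python3 -m crank '[{"x":0,"y":0,"z":0.1,"turn":0},{"x":0,"y":0,"z":0,"turn":0}]' 
python3 -m crank '[{"x":0,"y":0,"z":0.1,"turn":0},{"x":0,"y":0,"z":0,"turn":0}]'
```

```text
time: 11.0
tool_pos: [0.6014, -0.0101, 0.0688]
tool_rot: [-0.0, 0.748, 0.664, -0.0]
contact_force: [3.3, 1.0, -0.3]
gripper_width: 0.173
grasp_force: 59.3
time: 11.2
tool_pos: [0.6014, -0.0101, 0.068]
tool_rot: [-0.0, 0.748, 0.664, -0.0]
contact_force: [1.3, 1.0, 0.0]
gripper_width: 0.172
grasp_force: 59.3
time: 11.4
tool_pos: [0.6015, -0.0101, 0.0679]
tool_rot: [-0.0, 0.748, 0.664, -0.0]
contact_force: [-1.1, 1.2, 4.9]
gripper_width: 0.167
grasp_force: 59.7
```

```bash
python3 -m crank '[{"x":0,"y":0,"z":0,"turn":0},{"x":0,"y":0,"z":0,"turn":0},{"x":0,"y":0,"z":0,"turn":0},{"x":0,"y":0,"z":0,"turn":0},{"x":0,"y":0,"z":0,"turn":0}]' 45
python3 -m crank '[{"x":0,"y":0,"z":-1,"turn":0},{"x":0,"y":0,"z":-2,"turn":0},{"x":0,"y":0,"z":-3,"turn":0},{"x":0,"y":0,"z":-3,"turn":0},{"x":0,"y":0,"z":-1,"turn":0}]' 
python3 -m crank '[{"x":-2,"y":0,"z":0,"turn":0},{"x":-4,"y":0,"z":0,"turn":0},{"x":-4,"y":0,"z":0,"turn":0},{"x":-3.5,"y":0,"z":0,"turn":0},{"x":-1.5,"y":0,"z":0,"turn":0}]' 0
python3 -m crank '[{"x":0,"y":0,"z":0,"turn":0},{"x":0,"y":0,"z":0,"turn":0},{"x":0,"y":0,"z":0,"turn":0},{"x":0,"y":0,"z":0,"turn":0},{"x":0,"y":0,"z":0,"turn":0}]'
python3 - <<'E'
from h import *
to(.6015,-.0101,.068,-6.8)
A=[]
for n,(u,v) in(("scene",(325,260)),("top",(300,270))):
    p,d=manip.grab_frame(n);np.savez(f"pics/{n}2.npz",p=p,d=d);A.append(cv2.resize(p[v-60:v+60,u-60:u+60],None,fx=3.3,fy=3.3,interpolation=2))
cv2.imwrite("pics/c4.png",np.hstack(A)[...,::-1])
E
```

```text
time: 11.9
tool_pos: [0.6015, -0.0101, 0.067]
tool_rot: [-0.0, 0.748, 0.664, -0.0]
contact_force: [-1.1, 0.6, 0.8]
gripper_width: 0.45
grasp_force: 0.0
time: 12.4
tool_pos: [0.604, -0.0103, 0.1724]
tool_rot: [0.003, 0.748, 0.664, 0.002]
contact_force: [0.7, 0.1, 0.7]
gripper_width: 0.452
grasp_force: 0.0
time: 12.9
tool_pos: [0.5832, -0.1615, 0.1668]
tool_rot: [-0.0, 0.749, 0.663, -0.0]
contact_force: [0.1, 0.1, -0.5]
gripper_width: 0.0
grasp_force: 0.0
time: 13.4
tool_pos: [0.5841, -0.158, 0.1673]
tool_rot: [-0.0, 0.747, 0.664, 0.0]
contact_force: [1.0, 0.3, 0.1]
gripper_width: -0.001
grasp_force: 0.0
shift cm [ 1.489e+01 -1.000e-02  9.930e+00] turn 0.0011 yang now -6.73 tcp [ 0.5841 -0.158   0.1673] F [1.  0.3 0.1] w -0.001 gf 0.0 t 13.4
```

View pics/c4.png

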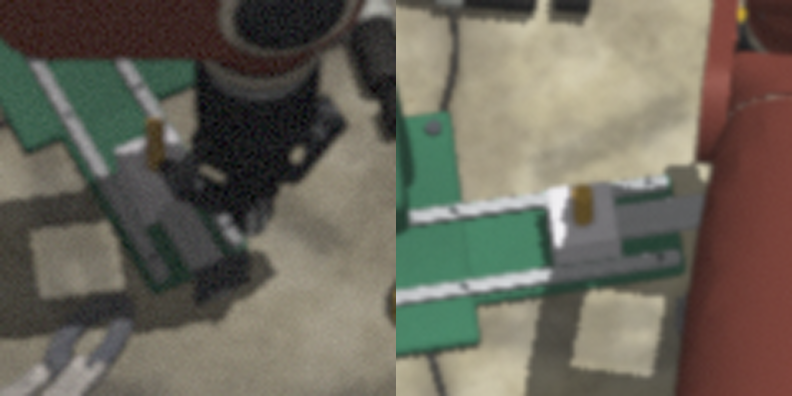

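The brass pin stands in the nest (left (155,140), right (582,205)), and the closed fingers are past the thumb plate. Next I'll descend and push.

```bash
python3 -m crank '[{"x":0,"y":0,"z":1.5,"turn":0},{"x":0,"y":0,"z":3,"turn":0},{"x":0,"y":0,"z":3.5,"turn":0},{"x":0,"y":0,"z":2.5,"turn":0},{"x":0,"y":0,"z":1.3,"turn":0}]' 
python3 -m crank '[{"x":0,"y":0,"z":0.5,"turn":0},{"x":0,"y":0,"z":0,"turn":0},{"x":0.5,"y":0,"z":0,"turn":0},{"x":0.7,"y":0,"z":0,"turn":0},{"x":0.7,"y":0,"z":0,"turn":0}]' 
python3 -m crank '[{"x":0.5,"y":0,"z":0,"turn":0},{"x":0.3,"y":0,"z":0,"turn":0},{"x":0.3,"y":0,"z":0,"turn":0},{"x":0.3,"y":0,"z":0,"turn":0},{"x":0.3,"y":0,"z":0,"turn":0}]'
python3 -m crank '[{"x":0.7,"y":0,"z":0,"turn":0},{"x":1,"y":0,"z":0,"turn":0},{"x":1,"y":0,"z":0,"turn":0},{"x":1,"y":0,"z":0,"turn":0},{"x":1,"y":0,"z":0,"turn":0}]'
python3 -m crank '[{"x":1,"y":0,"z":0,"turn":0},{"x":1,"y":0,"z":0,"turn":0},{"x":1,"y":0,"z":0,"turn":0},{"x":1,"y":0,"z":0,"turn":0},{"x":0.7,"y":0,"z":0,"turn":0}]'
python3 - <<'E'
from h import *
to(.6015,-.0101,.045,-6.8)
E
```

```text
time: 14.0
tool_pos: [0.5815, -0.158, 0.045]
tool_rot: [-0.003, 0.748, 0.664, -0.001]
contact_force: [-0.4, 0.7, 0.4]
gripper_width: 0.002
grasp_force: 0.0
time: 14.5
tool_pos: [0.5872, -0.1398, 0.0457]
tool_rot: [0.001, 0.748, 0.664, 0.001]
contact_force: [0.4, 0.2, 0.2]
gripper_width: 0.002
grasp_force: 0.0
time: 15.0
tool_pos: [0.5883, -0.1234, 0.0446]
tool_rot: [0.0, 0.748, 0.664, -0.0]
contact_force: [-0.6, -1.5, 1.2]
gripper_width: -0.003
grasp_force: 1.1
time: 15.5
tool_pos: [0.5938, -0.0755, 0.0442]
tool_rot: [-0.0, 0.748, 0.664, -0.0]
contact_force: [-1.6, -2.4, 1.7]
gripper_width: -0.002
grasp_force: 1.2
time: 16.0
tool_pos: [0.5992, -0.0288, 0.0441]
tool_rot: [-0.0, 0.748, 0.664, -0.0]
contact_force: [-2.1, -1.5, 1.2]
gripper_width: -0.003
grasp_force: 1.2
shift cm [ 1.89  0.01 -0.09] turn 0.0001 yang now -6.79 tcp [ 0.5992 -0.0288  0.0441] F [-2.1 -1.5  1.2] w -0.003 gf 1.1646268889307976 t 16.0
```

```bash
python3 -m crank '[{"x":0.6,"y":0,"z":0,"turn":0},{"x":0.6,"y":0,"z":0,"turn":0},{"x":0.6,"y":0,"z":0,"turn":0},{"x":0.4,"y":0,"z":0,"turn":0},{"x":0.3,"y":0,"z":0,"turn":0}]'
python3 -m crank '[{"x":0.3,"y":0,"z":0,"turn":0},{"x":0.3,"y":0,"z":0,"turn":0},{"x":0.3,"y":0,"z":0,"turn":0}]'
python3 -m crank '[{"x":0.3,"y":0,"z":0,"turn":0},{"x":0.3,"y":0,"z":0,"turn":0}]'
python3 - <<'E'
from h import *
to(.6015,-.0101,.045,-6.8)
E
```

```text
time: 16.5
tool_pos: [0.6021, -0.0047, 0.0441]
tool_rot: [-0.0, 0.748, 0.664, -0.0]
contact_force: [-2.6, -1.9, 0.2]
gripper_width: 0.002
grasp_force: 1.1
time: 16.8
tool_pos: [0.6033, 0.004, 0.0441]
tool_rot: [-0.0, 0.748, 0.664, -0.0]
contact_force: [-1.5, -2.0, -0.6]
gripper_width: 0.001
grasp_force: 1.1
time: 17.0
tool_pos: [0.604, 0.01, 0.0442]
tool_rot: [-0.0, 0.748, 0.664, -0.0]
contact_force: [-1.9, -2.4, -0.4]
gripper_width: 0.002
grasp_force: 1.1
shift cm [-2.03 -0.01 -0.08] turn -0.0004 yang now -6.82 tcp [0.604  0.01   0.0442] F [-1.9 -2.4 -0.4] w 0.002 gf 1.0720991715788841 t 17.0
```

```bash
python3 -m crank '[{"x":0.2,"y":0,"z":0,"turn":0},{"x":0.2,"y":0,"z":0,"turn":0}]' | sed -n '2p;4p'
python3 -m crank '[{"x":0.2,"y":0,"z":0,"turn":0},{"x":0.2,"y":0,"z":0,"turn":0}]' | sed -n '2p;4p'
python3 -m crank '[{"x":0.2,"y":0,"z":0,"turn":0},{"x":0.1,"y":0,"z":0,"turn":0}]' | sed -n '2p;4p'
```

```text
tool_pos: [0.6046, 0.0139, 0.0443]
contact_force: [-1.9, -1.9, -0.7]
tool_pos: [0.6051, 0.0179, 0.0443]
contact_force: [-1.0, -2.3, -1.7]
tool_pos: [0.6054, 0.0209, 0.0443]
contact_force: [-0.9, -1.9, -1.6]
```

```bash
for i in 1; do python3 -m crank '[{"x":0.2,"y":0,"z":0,"turn":0},{"x":0.1,"y":0,"z":0,"turn":0}]' | sed -n '2p;4p'; done
python3 -m crank '[{"x":0.2,"y":0,"z":0,"turn":0},{"x":0.1,"y":0,"z":0,"turn":0}]' | sed -n '2p;4p'
python3 -m crank '[{"x":0.2,"y":0,"z":0,"turn":0},{"x":0.1,"y":0,"z":0,"turn":0}]' | sed -n '2p;4p'
```

```text
tool_pos: [0.6058, 0.0239, 0.0443]
contact_force: [-2.6, -2.8, -1.1]
tool_pos: [0.606, 0.026, 0.0443]
contact_force: [-3.3, -8.0, -0.4]
tool_pos: [0.606, 0.0261, 0.0444]
contact_force: [-4.8, -17.0, 0.8]
```

The slide hit its stop at y≈0.026 (17 N), so it's home. Now I'll back off, lift and go to the lever.

```bash
python3 -m crank '[{"x":-1,"y":0,"z":0,"turn":0},{"x":-1.5,"y":0,"z":0,"turn":0},{"x":-1,"y":0,"z":-1,"turn":0},{"x":0,"y":0,"z":-3,"turn":0},{"x":0,"y":0,"z":-4,"turn":0}]' 
python3 -m crank '[{"x":0,"y":0,"z":-4,"turn":0},{"x":0,"y":0,"z":-4,"turn":0},{"x":0,"y":0,"z":-4,"turn":0},{"x":0,"y":0,"z":-4,"turn":0},{"x":0,"y":0,"z":-4,"turn":0}]' 
python3 -m crank '[{"x":0,"y":0,"z":-3,"turn":0},{"x":0,"y":0,"z":-1.5,"turn":0},{"x":0,"y":0,"z":0,"turn":0},{"x":0,"y":0,"z":0,"turn":0},{"x":0,"y":0,"z":0,"turn":0}]'
python3 - <<'E'
from h import *
to(.488,.162,.34,-6.8)
A=[]
for n,(u,v) in(("scene",(310,210)),("top",(225,275))):
    p,d=manip.grab_frame(n);np.savez(f"pics/{n}3.npz",p=p,d=d);A.append(cv2.resize(p[v-60:v+60,u-60:u+60],None,fx=3.3,fy=3.3,interpolation=2))
cv2.imwrite("pics/c5.png",np.hstack(A)[...,::-1])
E
```

```text
time: 18.7
tool_pos: [0.6008, -0.0056, 0.1236]
tool_rot: [-0.002, 0.748, 0.663, -0.001]
contact_force: [0.6, -0.2, 0.7]
gripper_width: -0.003
grasp_force: 0.0
time: 19.2
tool_pos: [0.6022, -0.0053, 0.3273]
tool_rot: [0.001, 0.748, 0.664, 0.001]
contact_force: [0.8, -0.1, -0.3]
gripper_width: 0.0
grasp_force: 0.0
time: 19.7
tool_pos: [0.6016, -0.0051, 0.3663]
tool_rot: [-0.002, 0.748, 0.664, -0.001]
contact_force: [0.5, 0.3, -0.3]
gripper_width: -0.0
grasp_force: 0.0
shift cm [ 15.24 -13.25   2.7 ] turn -0.0004 yang now -6.82 tcp [ 0.6016 -0.0051  0.3663] F [ 0.5  0.3 -0.3] w -0.0 gf 0.0 t 19.7
```

View pics/c5.png

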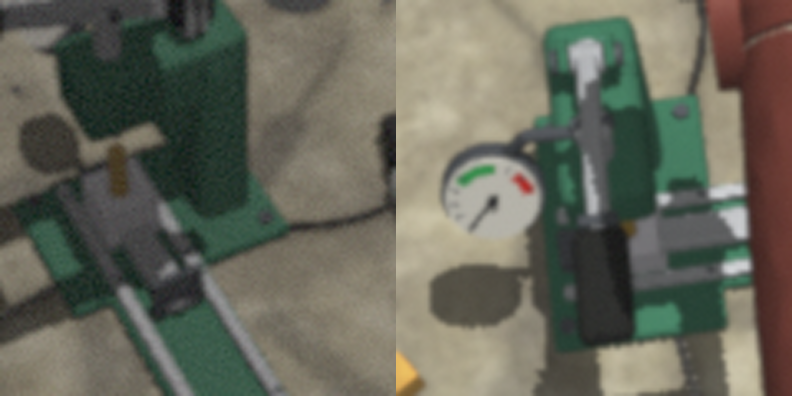

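The nest and pin are home under the head, the lever is up and the needle is at rest. The dial centre is at right (491,202). Now I'll move over the grip.

```bash
python3 -m crank '[{"x":1,"y":-1,"z":0,"turn":0},{"x":2.2,"y":-2,"z":0,"turn":0},{"x":3,"y":-2.5,"z":0,"turn":0},{"x":3,"y":-2.5,"z":0,"turn":0},{"x":3,"y":-2.5,"z":0,"turn":0}]' 
python3 -m crank '[{"x":2,"y":-1.75,"z":0,"turn":0},{"x":1,"y":-1,"z":0,"turn":0},{"x":0,"y":0,"z":0,"turn":0},{"x":0,"y":0,"z":0,"turn":0},{"x":0,"y":0,"z":0,"turn":0}]'
python3 - <<'E'
from h import *
to(.488,.162,.315,-6.8)
for n in("scene","top"):
    p,d=manip.grab_frame(n);np.savez(f"pics/{n}4.npz",p=p,d=d)
    hsv=cv2.cvtColor(p,cv2.COLOR_RGB2HSV);W=cloud(n,d)
    g=(hsv[...,0]>55)&(hsv[...,0]<90)&(hsv[...,1]>90)&(W[...,2]>.22)
    r=((hsv[...,0]<8)|(hsv[...,0]>172))&(hsv[...,1]>120)&(W[...,2]>.2)&(W[...,2]<.4)&(W[...,1]>.1)
    print(n,g.sum(),r.sum(),proj(n,[.488,.162,.308]))
q=p;a=cv2.resize(q[205:325,150:310],None,fx=4.5,fy=4.5,interpolation=2);cv2.imwrite("pics/c6.png",a[...,::-1])
E
```

```text
time: 20.3
tool_pos: [0.5108, 0.1301, 0.3687]
tool_rot: [-0.0, 0.748, 0.664, -0.0]
contact_force: [-0.1, 0.8, 0.0]
gripper_width: -0.003
grasp_force: 0.0
time: 20.8
tool_pos: [0.4893, 0.1607, 0.369]
tool_rot: [0.0, 0.748, 0.663, -0.0]
contact_force: [0.4, -0.2, 0.5]
gripper_width: -0.003
grasp_force: 0.0
shift cm [ 0.11 -0.14  5.4 ] turn -0.0016 yang now -6.89 tcp [0.4893 0.1607 0.369 ] F [ 0.4 -0.2  0.5] w -0.003 gf 0.0 t 20.8
scene 99 403 [225.90148211 153.85069893]
top 20 450 [227.01098048 300.96608696]
```

View pics/c6.png

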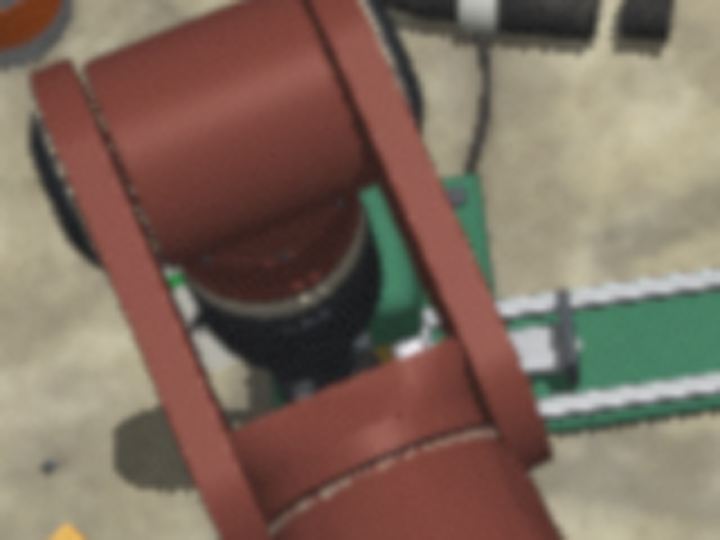

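The arm hides most of the dial, at upper left near (190,310). I'll press by contact height and force.

```bash
python3 -m crank '[{"x":0.1,"y":-0.14,"z":1,"turn":0},{"x":0,"y":0,"z":2,"turn":0},{"x":0,"y":0,"z":1.5,"turn":0},{"x":0,"y":0,"z":0.6,"turn":0},{"x":0,"y":0,"z":0.2,"turn":0}]' | sed -n '1,2p;4p'
python3 -m crank '[{"x":0,"y":0,"z":0.1,"turn":0},{"x":0,"y":0,"z":0.1,"turn":0},{"x":0,"y":0,"z":0.1,"turn":0},{"x":0,"y":0,"z":0.1,"turn":0}]' | sed -n '1,2p;4p'
python3 -m crank '[{"x":0,"y":0,"z":0.2,"turn":0},{"x":0,"y":0,"z":0.2,"turn":0},{"x":0,"y":0,"z":0.2,"turn":0}]' | sed -n '1,2p;4p'
```

```text
time: 21.4
tool_pos: [0.4871, 0.1625, 0.3148]
contact_force: [0.0, -0.4, 0.7]
time: 21.8
tool_pos: [0.4878, 0.1628, 0.3129]
contact_force: [0.6, 0.4, 0.3]
time: 22.1
tool_pos: [0.4876, 0.1628, 0.3068]
contact_force: [-1.1, -0.4, 1.7]
```

```bash
python3 -m crank '[{"x":0,"y":0,"z":0.5,"turn":0},{"x":0,"y":-0.1,"z":0.6,"turn":0},{"x":0,"y":-0.1,"z":0.6,"turn":0},{"x":0,"y":-0.1,"z":0.6,"turn":0},{"x":0,"y":-0.1,"z":0.5,"turn":0}]' | sed -n '1,2p;4p'
python3 -m crank '[{"x":0,"y":0,"z":0.4,"turn":0},{"x":0,"y":0,"z":0.4,"turn":0},{"x":0,"y":0,"z":0.2,"turn":0},{"x":0,"y":0,"z":0,"turn":0}]' | sed -n '1,2p;4p'
python3 -m crank '[{"x":0,"y":0,"z":0.2,"turn":0},{"x":0,"y":0,"z":0.2,"turn":0},{"x":0,"y":0,"z":0,"turn":0}]' | sed -n '1,2p;4p'
```

```text
time: 22.6
tool_pos: [0.4832, 0.1632, 0.2775]
contact_force: [-2.0, -0.0, 3.8]
time: 23.0
tool_pos: [0.4834, 0.1632, 0.2679]
contact_force: [-2.4, 0.1, 4.1]
time: 23.3
tool_pos: [0.4836, 0.1632, 0.2642]
contact_force: [-1.6, 0.7, 4.4]
```

```bash
python3 -m crank '[{"x":0,"y":0,"z":0.1,"turn":0},{"x":0,"y":0,"z":0.2,"turn":0},{"x":0,"y":0,"z":0.2,"turn":0},{"x":0,"y":0,"z":0.1,"turn":0},{"x":0,"y":0,"z":0,"turn":0}]' | sed -n '1,2p;4p'
python3 -m crank '[{"x":0,"y":0,"z":0.2,"turn":0},{"x":0,"y":0,"z":0.2,"turn":0},{"x":0,"y":0,"z":0.1,"turn":0},{"x":0,"y":0,"z":0,"turn":0},{"x":0,"y":0,"z":0,"turn":0}]' | sed -n '1,2p;4p'
python3 - <<'E'
from h import *
A=[]
for n,(u,v) in(("scene",(260,185)),("top",(195,275))):
    p,d=manip.grab_frame(n);A.append(cv2.resize(p[v-40:v+40,u-40:u+40],None,fx=5,fy=5,interpolation=2))
cv2.imwrite("pics/c7.png",np.hstack(A)[...,::-1]);to(.4836,.1632,.247,-6.8)
E
```

```text
time: 23.8
tool_pos: [0.4833, 0.1632, 0.2587]
contact_force: [-4.0, 0.1, 7.3]
time: 24.3
tool_pos: [0.4833, 0.1633, 0.2543]
contact_force: [-4.9, 0.3, 8.1]
shift cm [-0.01  0.03  0.74] turn -0.0002 yang now -6.81 tcp [0.4833 0.1633 0.2544] F [-5.2  0.2  8. ] w 0.001 gf 4.073684601316927 t 24.4
```

View pics/c7.png

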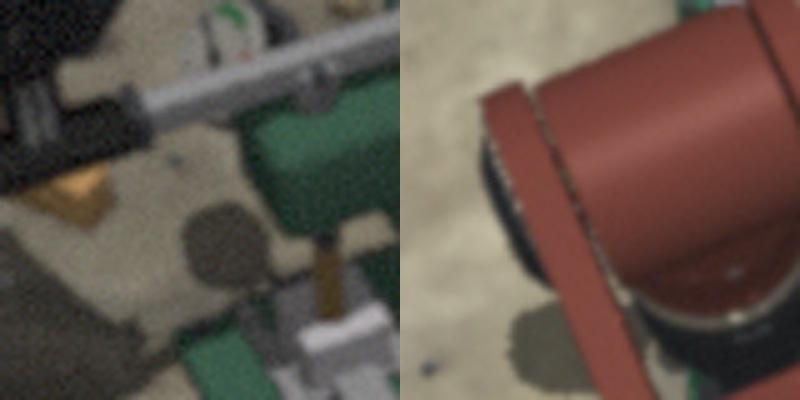

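In the scene crop the indenter is on the pin at (325,240). The dial's top is partly visible, with green at (232,12) and the needle left of it. I'll press about 5 mm more.

```bash
python3 -m crank '[{"x":0,"y":0,"z":0.1,"turn":0},{"x":0,"y":0,"z":0.1,"turn":0},{"x":0,"y":0,"z":0.1,"turn":0},{"x":0,"y":0,"z":0.1,"turn":0},{"x":0,"y":0,"z":0.1,"turn":0}]' | sed -n '1,2p;4p'
python3 -m crank '[{"x":0,"y":0,"z":0,"turn":0},{"x":0,"y":0,"z":0,"turn":0}]' | sed -n '1,2p;4p'
python3 - <<'E'
from h import *
p,d=manip.grab_frame("scene");u,v=266,152
P=np.hstack([cv2.resize(x[v-22:v+22,u-22:u+22],None,fx=8,fy=8,interpolation=2) for x in(load("scene","pics/scene3.npz")[0],p)])
cv2.imwrite("pics/c8.png",P[...,::-1]);to(.4836,.1632,.247,-6.8)
E
```

```text
time: 24.9
tool_pos: [0.4832, 0.1633, 0.2497]
contact_force: [-8.8, -0.7, 10.5]
time: 25.1
tool_pos: [0.4832, 0.1633, 0.2498]
contact_force: [-7.5, -0.2, 9.7]
shift cm [-0.01  0.04  0.28] turn -0.0001 yang now -6.81 tcp [0.4832 0.1633 0.2498] F [-7.6 -0.3 10.1] w -0.001 gf 5.111938366899267 t 25.15
```

View pics/c8.png

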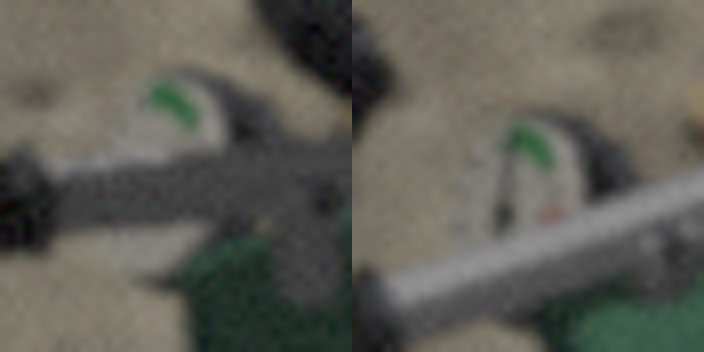

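Right crop: the needle runs from the hub at (502,215) to (512,140), right at the start of the green sector (512–552, 130–165). It needs about 4 mm more.

```bash
cat >> h.py <<'E'
def dial():
    p,d=manip.grab_frame("scene");g=cv2.cvtColor(p,cv2.COLOR_RGB2GRAY);h=cv2.cvtColor(p,cv2.COLOR_RGB2HSV)
    sub=np.s_[142:162,254:276];s=h[sub]
    print("green px",[(int(a)+254,int(b)+142) for b,a in np.argwhere((s[...,0]>50)&(s[...,0]<90)&(s[...,1]>80))])
    print(g[sub])
E
python3 -m crank '[{"x":0,"y":0,"z":0.1,"turn":0},{"x":0,"y":0,"z":0.1,"turn":0},{"x":0,"y":0,"z":0.1,"turn":0},{"x":0,"y":0,"z":0.1,"turn":0},{"x":0,"y":0,"z":0,"turn":0}]' | sed -n '1,2p;4p'
python3 - <<'E'
from h import *
to(.4836,.1632,.247,-6.8);dial()
E
```

```text
time: 25.65
tool_pos: [0.4832, 0.1634, 0.2461]
contact_force: [-8.9, 0.6, 12.1]
shift cm [-0.01  0.04 -0.09] turn -0.0 yang now -6.8 tcp [0.4832 0.1634 0.2461] F [-8.9  0.6 12.1] w 0.001 gf 6.056355808177614 t 25.65
green px [(264, 147), (265, 147), (265, 148), (266, 148), (267, 148), (267, 149)]
[[122 123 118 113 114 112 116 114 114 112 111 115 118 118 116 115 115 111
  110 114 112 119]
 [122 121 114 114 113 113 112 111 108 109 108 110 105 101 108 108 102 105
  108 111 109 110]
 [125 123 116 117 115 113 105 110 112 110 106 103  98  94  89  83  88  89
   99 103 107 110]
 [124 119 116 114 111 110 108 107 116 112 110 108 111 105 101  79  72  71
   84  92  97 107]
 [121 119 115 115 112 112 113 115 116 109  96  96 100 105 116 104  88  70
   62  70  85  99]
 [120 119 114 116 114 118 116 109 107  99  82  75  75  98 116 125 107  81
   61  64  67  79]
 [117 114 116 114 119 122 122 119 112 104  89  71  64  82 102 119 118  98
   71  63  61  67]
 [114 116 115 117 113 120 119 122 122 116 105  83  75  79  92 107 118 110
   82  63  49  52]
 [114 115 114 118 115 119 121 125 128 120 112 100  97  89 
[... 358 characters left out ...]
0 117 125 130 118 123 130 133
  112  76  46  46]
 [124 123 126 122 118 126 127 121 105  90 102 119 130 126 118 123 129 132
  113  84  77  89]
 [124 127 128 125 125 126 124 110  83  79 103 123 130 119 112 112 121 129
  123 107 114 127]
 [126 123 123 120 126 127 126  96  71  70 101 121 125 118 110 110 117 132
  135 135 134 140]
 [125 126 121 118 119 129 122  97  71  80 109 122 128 123 126 126 131 136
  137 143 144 141]
 [125 125 122 122 124 127 122 103  94 102 121 132 134 135 138 140 142 141
  145 139 132 133]
 [125 127 127 129 125 130 126 123 119 126 131 138 138 143 139 141 139 131
  130 121 111 105]
 [127 126 130 128 125 127 136 137 136 137 143 141 143 139 139 130 120 110
  107 102  89  86]]
```

The needle now runs from hub (262,157) to about (266,148), mid-green, and the force of 12.1 N and height of 0.246 m agree. I'll hold it there.

```bash
H='x'
python3 -m crank '[{"x":0,"y":0,"z":0,"turn":0},{"x":0,"y":0,"z":0,"turn":0},{"x":0,"y":0,"z":0,"turn":0},{"x":0,"y":0,"z":0,"turn":0},{"x":0,"y":0,"z":0,"turn":0}]' | sed -n '1,2p;4p'
python3 -m crank '[{"x":0,"y":0,"z":0,"turn":0},{"x":0,"y":0,"z":0,"turn":0},{"x":0,"y":0,"z":0,"turn":0},{"x":0,"y":0,"z":0,"turn":0},{"x":0,"y":0,"z":0,"turn":0}]' | sed -n '1,2p;4p'
python3 -m crank '[{"x":0,"y":0,"z":0,"turn":0},{"x":0,"y":0,"z":0,"turn":0},{"x":0,"y":0,"z":0,"turn":0},{"x":0,"y":0,"z":0,"turn":0},{"x":0,"y":0,"z":0,"turn":0}]' | sed -n '1,2p;4p'
python3 -m crank '[{"x":0,"y":0,"z":0,"turn":0},{"x":0,"y":0,"z":0,"turn":0},{"x":0,"y":0,"z":0,"turn":0},{"x":0,"y":0,"z":0,"turn":0},{"x":0,"y":0,"z":0,"turn":0}]' | sed -n '1,2p;4p'
python3 -m crank '[{"x":0,"y":0,"z":0,"turn":0},{"x":0,"y":0,"z":0,"turn":0},{"x":0,"y":0,"z":0,"turn":0},{"x":0,"y":0,"z":0,"turn":0},{"x":0,"y":0,"z":0,"turn":0}]' | sed -n '1,2p;4p'
python3 -m crank '[{"x":0,"y":0,"z":0,"turn":0},{"x":0,"y":0,"z":0,"turn":0},{"x":0,"y":0,"z":0,"turn":0},{"x":0,"y":0,"z":0,"turn":0},{"x":0,"y":0,"z":0,"turn":0}]' | sed -n '1,2p;4p'
python3 -m crank '[{"x":0,"y":0,"z":0,"turn":0},{"x":0,"y":0,"z":0,"turn":0},{"x":0,"y":0,"z":0,"turn":0},{"x":0,"y":0,"z":0,"turn":0},{"x":0,"y":0,"z":0,"turn":0}]' | sed -n '1,2p;4p'
python3 -m crank '[{"x":0,"y":0,"z":0,"turn":0},{"x":0,"y":0,"z":0,"turn":0},{"x":0,"y":0,"z":0,"turn":0},{"x":0,"y":0,"z":0,"turn":0},{"x":0,"y":0,"z":0,"turn":0}]' | sed -n '1,2p;4p'
python3 - <<'E'
from h import *
to(.4836,.1632,.247,-6.8);dial();print(manip.job_done())
E
```

```text
time: 26.2
tool_pos: [0.4832, 0.1633, 0.2463]
contact_force: [-8.2, 0.6, 11.3]
time: 26.7
tool_pos: [0.4832, 0.1633, 0.2463]
contact_force: [-8.3, -0.7, 11.1]
time: 27.2
tool_pos: [0.4832, 0.1633, 0.2463]
contact_force: [-7.0, -0.4, 11.6]
time: 27.7
tool_pos: [0.4832, 0.1634, 0.2463]
contact_force: [-8.4, -0.5, 12.3]
time: 28.2
tool_pos: [0.4832, 0.1633, 0.2463]
contact_force: [-8.9, 0.3, 12.1]
time: 28.7
tool_pos: [0.4832, 0.1634, 0.2463]
contact_force: [-7.3, -0.4, 12.1]
time: 29.2
tool_pos: [0.4832, 0.1633, 0.2463]
contact_force: [-8.1, -1.0, 12.0]
time: 29.7
tool_pos: [0.4832, 0.1633, 0.2463]
contact_force: [-8.2, -0.3, 12.6]
shift cm [-0.01  0.04 -0.07] turn -0.0001 yang now -6.81 tcp [0.4832 0.1633 0.2463] F [-8.2 -0.3 12.6] w 0.0 gf 6.023088282236131 t 29.7
green px [(265, 147), (266, 147), (265, 148), (266, 148), (267, 148), (267, 149)]
[[117 121 119 118 114 115 115 115 111 113 113 115 120 120 116 112 114 115
  111 114 113 116]
 [123 117 115 117 112 113 108 113 108 111 113 103 108 104 106 109 108 108
  110 105 112 113]
 [125 123 119 113 110 110 112 107 110 112 111 101  98  93
[... 969 characters left out ...]
25 124 122 124 123 125 121 121 104  89 104 119 128 125 122 120 129 129
  112  89  79  90]
 [125 126 125 126 126 130 125 110  83  76 104 123 126 124 116 105 122 133
  123 113 115 122]
 [128 126 124 124 125 126 122 100  70  71  99 123 124 120 105 112 119 133
  136 133 139 140]
 [127 121 118 119 121 129 124  98  68  67 100 122 131 124 123 126 131 138
  140 143 140 142]
 [128 127 123 119 126 126 120 104  90  93 120 131 130 134 140 139 143 140
  140 137 131 130]
 [127 127 126 127 125 125 125 121 118 125 133 140 139 140 142 139 140 134
  131 123 109 111]
 [124 128 126 127 126 132 130 136 136 140 142 142 143 139 136 135 118 109
  104 105  92  88]]
the job is handed in; nothing more can be done
None
```

The brass sample is seated in the tester's nest with the slide pushed home against its stop; the needle stood in mid-green for about 4 s and the job was handed in at 29.7 s with the robot still holding the lever down.

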